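Hold a filter blade in the light path of a bench reader

TASK

Lift the reader's hinged cover open until it rests back on its stop. Then take the filter blade by its black grip out of its stand, lower it upright through the narrow slot in the reader's deck until its lower edge is about 45 mm below the deck, and finish while holding it there still: do not let go, and do not press it against the slot. Leave the flask, the blue-capped bottle and the small strips box where they are.

Things in the scene. Friction and masses are not known exactly. Their poses are not given: they have to be found in the camera images.
- reader: bench reader, a white box 170 mm deep (x) by 190 mm wide (y), fixed on the worktop; its place and yaw vary. Origin: centre of its underside; x points from its front to its back (hinge side), y along its width, z up. Its walls end 114 mm above the worktop; inside them, 14 mm lower, lies a bare aluminium deck (top 100 mm above the worktop, 8 mm thick) with one slot. Under the deck the chamber is empty down to its floor, 14 mm above the worktop.
- slot (a point): centre of the slot's mouth, level with the deck's top; axes as the reader's. The slot measures 8 mm along x by 38 mm along y, 2 mm more than the blade each way, and has a 3 mm bevel round its mouth. It lies 102 mm in front of the hinge line and is hidden while the cover is shut.
- cover (a joint): angle of the reader's flat white cover (165 x 190 x 10 mm, 0.18 kg): 0 shut, 1.75 rad open on its stop, leaning 10 degrees back past upright. It falls shut by itself if released before upright and falls back onto its stop if released past it.
- cover_hinge (a point): middle of the cover's hinge line, which runs along the reader's y at the back upper edge, 116 mm above the worktop; axes as the reader's
- cover_handle (a point): middle of the cover's handle, a round steel bar 10 mm thick and 100 mm long along the reader's y, on two end posts, near the cover's front edge. The point moves with the cover: with the cover shut it lies 150 mm in front of and 43 mm above the hinge line (34 mm over the cover's top face); as the cover opens it swings up and back round the hinge, and the bar ends up behind the raised cover. The bar may turn between the fingers.
- stand: small grey fixed stand, base 75 x 110 x 8 mm with a block 55 x 90 mm up to 45 mm high, holding the blade in a pocket; it stands to the left or the right of the reader, its yaw varies. Origin: centre of its underside, y along the pocket's length.
- blade: loose filter blade, 50 to 100 g, standing upright in the stand: an aluminium plate 6 mm thick (x), 36 mm wide (y), 91 mm tall, with a black grip on top of it 14 mm thick (x), 34 mm wide (y), 40 mm tall. Origin: middle of its lower edge; z points up to the grip. In the stand the lower edge is 8 mm above the worktop, 37 mm deep in the pocket (which has 2 mm of play).
- blade_grip (a point): centre of the blade's black grip, 111 mm above its lower edge; axes as the blade's
- flask: conical flask, 83 mm wide, 130 mm tall, beside the reader on the side away from the stand; to be left alone. Origin: centre of its underside
- kcl_bottle: white bottle with a blue cap, 46 mm wide, 92 mm tall, at the left; to be left alone. Origin: centre of its underside
- strips_box: small printed box, 26 x 60 x 45 mm, at the right; to be left alone. Origin: centre of its underside
There are look-alikes about, which are no part of the job. Of the things that look like the blade, the larger one is meant.

How it is judged:
By the outcome, as a careful person would: the job done as asked, in the order asked, and still so for the second after the job is handed in, while the arm keeps its last pose, push and grip.
It also fails if it takes over 61 s, if anything falls off the work surface, if the arm or the gripper's body presses on something with over 40 N, if the wrist force passes 120 N, or if a joint passes its speed limit or range.

ROBOT

A 6-joint arm with a two-finger parallel gripper is mounted at the origin on a cart in front of the work surface, level with it; the furniture and walls round the work are solid. World frame = base frame: x ahead of the robot, y to its left, z up, the work surface at z = 0. Lengths are in m, angles in rad, forces in N, time in s.
With the tool pointing down it reaches from about 0.3 to 0.875 m from the base axis. Payload 6.4 kg.
Tool frame: the origin (TCP) lies at the centre of the arm's flange, where the gripper is bolted on; the fingertips stand 173 mm ahead of it and the grasp point (between the pads) lies 155 mm ahead of it; z points along the fingers, y is the line along which they close (so a half turn about z gives the same grasp; the last joint's range is limited). The gripper opens to 85 mm and grips with 20 to 120 N. Pads are 22 mm wide; open, the fingers measure 114 mm over their backs; the gripper's body (76 mm by 85 mm) begins 54 mm behind the grasp point. The pads swing forward as they close: fully open they stand 13 mm farther back than shut.
Start: joints at [-1.456, 0.181, 1.607, -0, 1.354, -0.206], TCP at [0.181, -0.546, 0.405] pointing down, gripper open.
Joint ranges: [-2.99, 2.99], [-0.89, 2.07], [0.3, 2.58], [-1.14, 4.28], [0, 2.63], [-3.12, 3.12]. Speed limits (rad/s): [2.57, 2.57, 3.01, 3.14, 3.14, 3.14].

INTERFACE

Orientations are given as a unit quaternion [x, y, z, w].
In Python, from workcell import env, viewer gives the robot as it stands.
- The arm moves only by the shell command python3 -m pendant 'ROWS' [OPENING] [FORCE]. ROWS is JSON, a list of rows, each a list of 4 numbers: the shift along the tool's x, y, z in mm, then the turn about the tool's z in units of 8 degrees (1.0 is 8 degrees). In form: [[tx, ty, tz, yaw], ...]. A call has 1 to 12 rows; each row is the pose to reach, as a shift and turn from the pose commanded when the call began, along the tool's axes at that moment; what a row does not reach only later rows make up. A row lasts 1/10 s, in which the tool goes at most 50 mm and 8.59 degrees, less where a joint would pass 70% of its speed; a pose out of reach is approached as far as the arm can. A call with a gripper value outside its range is refused whole. OPENING is the finger opening in mm, from 0 to 85.4, set as the call begins (- or left out, the last holds). The fingers move at their own pace and stop on an object; FORCE is the grip in N (left out, the last holds). Time passes only in rows, so rows that repeat a pose let the fingers close. It gives the time, the measured TCP pose, the force, the opening and the grip force at its end, in the units of the state.
- env.sense(): the state, without advancing time (a new reading comes with each control period).
- viewer.snapshot(name): name is "scene" or "top"; returns the picture (384x512x3 uint8, blue, green, red); there is no depth.
- viewer.camera_info(name): a dict with "K" (3x3 intrinsics, pixels), "D" ([k1, k2, p1, p2, k3] as OpenCV has them; the pictures are not rectified), "R" (3x3) and "t" (3): a world point X has camera coordinates R X + t. Camera axes: x right, y down, z forward; pixel columns grow to the right and rows downward; lengths in m; the calibration is good to about 2 mm. A picture is of the moment at which its call begins. camera_info takes no time and is no camera call.
- env.job_done(): hands the job in; it is judged then, once.
The state is a dict: "clock": time; "joint_positions": joint angles; "qd": joint speeds; "joint_efforts": joint torques, N m; "tcp_pos": TCP position; "eef_rot": TCP orientation; "ft_force": force on the tool from outside, world axes, zero at the start; "moment": the same for the moment, N m; "width": finger opening in m; "grasp_force": force on a finger pad.
Only numpy, scipy, OpenCV 4.12 (cv2) and the standard library are available. Lean on these libraries where they do the work, as an engineer would, in place of code of your own. Each camera call takes 0.05 s, during which the arm holds its last target. There are 200 camera calls.

## Working session

There is one attempt and no reset: what is moved stays moved. The work goes in short steps, Python scripts to look and compute and a shell command to move; the robot and the scene stay as the last step left them, time stands still between calls to the robot, and variables do not carry over. Pictures are saved under pics/ and viewed, at most 10 in all, crops included, and the job is handed in when it is done.

```bash
ls; mkdir -p pics
python3 - <<'E'
from workcell import env, viewer
import cv2,numpy as np
for n in("scene","top"):
    im=viewer.snapshot(n); cv2.imwrite(f"pics/{n}0.png",cv2.resize(im,None,fx=1.5,fy=1.5,interpolation=cv2.INTER_CUBIC))
    c=viewer.camera_info(n); print(n,{k:np.round(v,4).tolist() for k,v in c.items()}, np.round(-np.array(c["R"]).T@np.array(c["t"]),3))
print(env.sense())
E
```

```text
pics
scene {'K': [[374.6745, 0.0, 255.3893], [0.0, 374.6745, 186.4898], [0.0, 0.0, 1.0]], 'D': [-0.0541, 0.0, 0.0, 0.0, 0.0], 'R': [[-0.4802, -0.877, -0.0166], [-0.3766, 0.2232, -0.8991], [0.7922, -0.4255, -0.4374]], 't': [0.2836, 0.3099, 0.8518]} [-0.422  0.542  0.656]
top {'K': [[415.0266, 0.0, 260.1279], [0.0, 415.0266, 196.8296], [0.0, 0.0, 1.0]], 'D': [-0.1047, 0.0, 0.0, 0.0, 0.0], 'R': [[0.0886, -0.9961, 0.0], [-0.9704, -0.0863, -0.2253], [0.2245, 0.02, -0.9743]], 't': [-0.0102, 0.5691, 1.3184]} [0.257 0.013 1.413]
{'clock': 0.1, 'joint_positions': array([-1.45632296e+00,  1.81479577e-01,  1.60792166e+00,  3.64908091e-05,
        1.35383640e+00, -2.06303577e-01]), 'qd': array([-0.00092503, -0.00065659, -0.00324816, -0.00146384, -0.00048875,
        0.00157512]), 'joint_efforts': array([ 4.71045932e-04, -4.45878983e+01, -3.52234948e+01, -1.50511628e-04,
        4.20415614e-03,  6.82778045e-05]), 'tcp_pos': array([ 0.18129201, -0.54542433,  0.40386022]), 'eef_rot': array([ 9.87165614e-01,  1.59697759e-01,  5.55471781e-05, -8.20807170e-04]), 'ft_force': array([-0.15658498,  0.65585301, -0.99691972]), 'moment': array([ 0.00908255,  0.00559492, -0.04139301]), 'grasp_force': 0.0, 'width': 0.08531529289236049}
```

View pics/scene0.png

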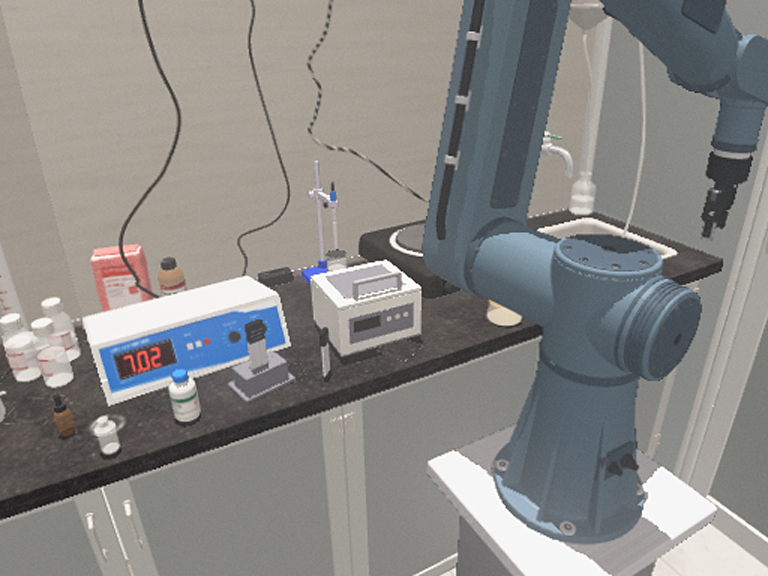

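View pics/top0.png

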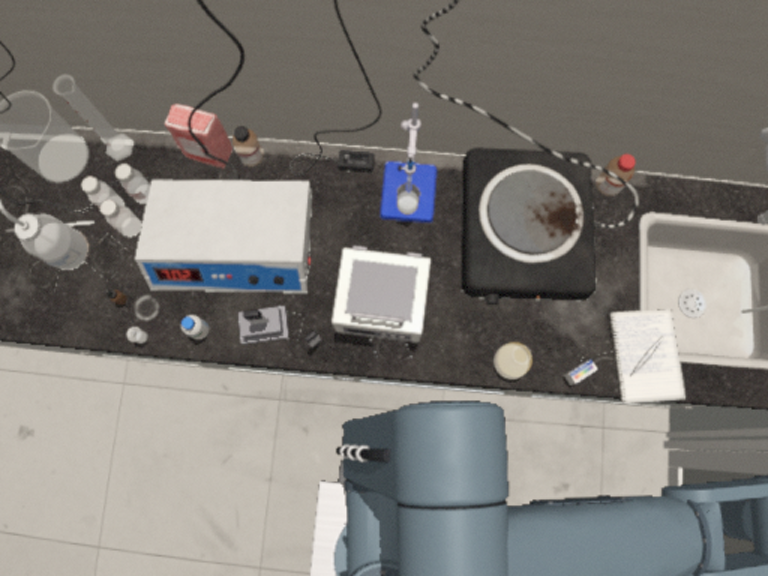

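The scene view shows the reader around (367,305), the stand with blade at (260,360) and a small look-alike at (323,350). In the top view the reader is at (383,293), the stand at (263,323) and the look-alike at (314,340). I'll enlarge both.

Run:
```python
import cv2
from workcell import viewer
im=viewer.snapshot("top"); cv2.imwrite("pics/topc.png",cv2.resize(im[155:240,150:300],None,fx=5,fy=5,interpolation=cv2.INTER_CUBIC))
im=viewer.snapshot("scene"); cv2.imwrite("pics/scenec.png",cv2.resize(im[165:275,145:295],None,fx=5,fy=5,interpolation=cv2.INTER_CUBIC))
```

```text
(no output)
```

View pics/topc.png

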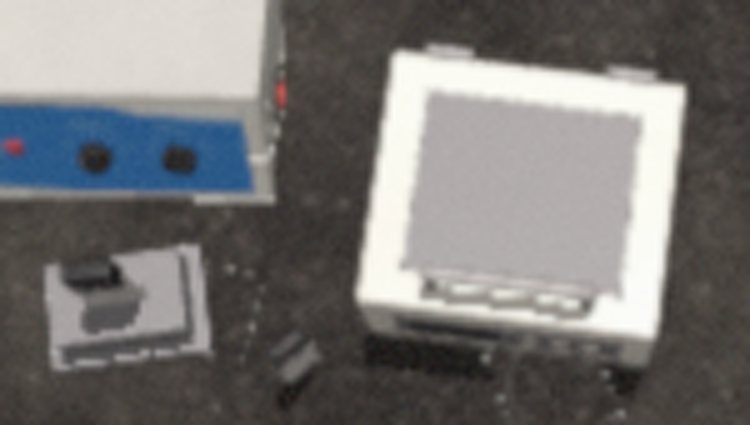

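View pics/scenec.png

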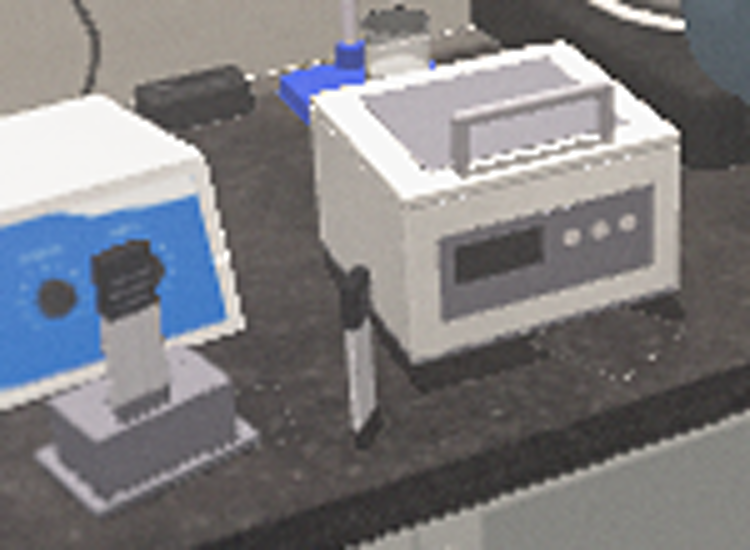

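```bash
cat > h.py <<'E'
import cv2,numpy as np
from scipy.optimize import least_squares
from workcell import env,viewer
CI={n:viewer.camera_info(n) for n in("scene","top")}
def proj(n,P):
    c=CI[n]; R=np.array(c["R"],float); return cv2.projectPoints(np.asarray(P,float).reshape(-1,1,3),cv2.Rodrigues(R)[0],np.array(c["t"],float),np.array(c["K"],float),np.array(c["D"],float))[0].reshape(-1,2)
OFF={"top":(150,155),"scene":(145,165)}
def raw(n,uv,off=None,f=5): return np.array(off or OFF[n])+(np.asarray(uv,float)+.5)/f-.5
def crop(n,P,off=None,f=5): return (proj(n,P)-np.array(off or OFF[n])+.5)*f-.5
def W(p,L):
    c,s=np.cos(p[2]),np.sin(p[2]); L=np.atleast_2d(L)
    return np.c_[p[0]+c*L[:,0]-s*L[:,1],p[1]+s*L[:,0]+c*L[:,1],L[:,2]]
def fit(obs,p0):
    "obs: list of (cam, local pt, crop uv)"
    f=lambda p:np.concatenate([proj(n,W(p,L))[0]-raw(n,uv) for n,L,uv in obs])
    r=least_squares(f,p0,loss="soft_l1"); return r.x,r.fun.reshape(-1,2)
E
python3 - <<'E'
from h import *
np.set_printoptions(precision=3,suppress=True)
# reader, hinge at x=.085
b,f,h,z=.085,-.08,.095,.125
o=[("top",(b,h,z),(395,50)),("top",(b,-h,z),(685,86)),("top",(f,-h,z),(655,338)),("top",(f,h,z),(358,300)),
("scene",(b,h,z),(312,105)),("scene",(b,-h,z),(565,42)),("scene",(f,-h,z),(682,130)),("scene",(f,h,z),(410,200)),("scene",(-.065,.045,.159),(460,117)),("scene",(-.065,-.045,.159),(607,88)),("scene",(-.085,.095,0),(415,362))]
p,r=fit(o,[.6,0,0]); print(p,"\n",r)
print("bar top",crop("top",W(p,[(-.065,.05,.159),(-.065,-.05,.159)])))
print("hinge",W(p,(.085,0,.116)),"handle",W(p,(-.065,0,.159)),"slot",W(p,(-.017,0,.1)))
# stand
o=[("top",(.0375,.055,.008),(45,265)),("top",(.0375,-.055,.008),(200,245)),("top",(-.0375,-.055,.008),(213,355)),("top",(-.0375,.055,.008),(50,370)),
("scene",(.0275,-.045,.045),(172,345)),("scene",(-.0275,-.045,.045),(235,385)),("scene",(-.0275,.045,.045),(98,440)),("scene",(-.0375,.055,.008),(100,512)),("scene",(-.0375,-.055,.008),(258,437))]
q,r=fit(o,[.55,.3,0]); print(q,"\n",r)
for n in("top","scene"):
  print(n,"grip",crop(n,W(q,[(.007*a,.017*b,c) for c in(.139,.099) for a,b in((1,1),(1,-1),(-1,-1),(-1,1))])).round())
E
```

```text
[ 0.561  0.059 -0.041] 
 [[-0.044  0.576]
 [ 0.121  0.645]
 [ 0.082  0.289]
 [-0.3    0.18 ]
 [-0.359 -3.195]
 [-0.026 -1.538]
 [-0.112 -0.79 ]
 [-1.215 -1.318]
 [ 1.666 -0.436]
 [-1.322 -0.667]
 [ 0.493  2.249]]
bar top [[427.195 276.386]
 [588.278 297.074]]
hinge [[0.646 0.056 0.116]] handle [[0.496 0.062 0.159]] slot [[0.544 0.06  0.1  ]]
[0.484 0.329 0.22 ] 
 [[-0.468  0.64 ]
 [-0.163  0.606]
 [-0.711 -0.195]
 [ 0.224  0.859]
 [ 2.208 -1.056]
 [-0.451 -1.41 ]
 [-0.644 -0.013]
 [-0.768 -0.477]
 [ 0.859 -1.194]]
top grip [[ 56. 266.]
 [110. 259.]
 [111. 281.]
 [ 58. 288.]
 [ 71. 279.]
 [122. 272.]
 [124. 293.]
 [ 72. 300.]]
scene grip [[ 88. 252.]
 [142. 232.]
 [154. 241.]
 [100. 262.]
 [ 97. 314.]
 [150. 293.]
 [162. 302.]
 [109. 324.]]
```

Top crop: cover corners at (395,50), (685,86), (655,338) and (358,300), with the bar at about y 275–300. That fits the model to within about 0.6 px. In the scene crop the handle bar runs from (455,118) to (612,88), and the large blade grip is at about (125,280). Next I'll compute the first move and check the obstacles behind the reader.

```bash
cat >> h.py <<'E'
from scipy.spatial.transform import Rotation as Ro
def go(*targets):
    "targets: (x,y,z of grasp point, world yaw deg of tool y); prints rows from the current pose"
    s=env.sense(); R=Ro.from_quat(s["eef_rot"]).as_matrix(); y0=np.degrees(np.arctan2(R[1,1],R[0,1]))
    g0=np.array(s["tcp_pos"])-[0,0,.155]
    print("grasp pt",g0.round(4),"yaw",y0.round(2),"tilt z",R[:,2].round(3),"f",np.round(s["ft_force"],1),"w",round(s["width"],4),"gf",round(s["grasp_force"],1),"t",round(s["clock"],2),"j",np.round(s["joint_positions"],2))
    for t in targets:
        d=R.T@(np.array(t[:3])-g0)*1000; dy=(t[3]-y0+180)%360-180
        print(np.r_[d,-dy/8].round(2).tolist())
E
python3 - <<'E'
from h import *
def tri(ut,us):
    f=lambda X:np.r_[proj("top",X)[0]-np.array(ut)/1.5,proj("scene",X)[0]-np.array(us)/1.5]
    r=least_squares(f,[.8,.1,.2]);print(r.x.round(3),r.fun.round(1))
tri((415,105),(318,162)); tri((410,190),(333,183)); tri((408,122),(312,195))
go((.496,.062,.249,-2.3))
E
```

```text
[0.901 0.018 0.306] [ 0.8  0.5 -1.2 -0.2]
[0.734 0.027 0.289] [-3.6 -2.5  5.2  0.8]
[0.912 0.032 0.217] [ 0.1  0.1 -0.2 -0. ]
grasp pt [ 0.1813 -0.5455  0.2491] yaw -71.62 tilt z [-0.     0.001 -1.   ] f [-0.4 -0.3  0.8] w 0.0853 gf 0.0 t 0.2 j [-1.46  0.18  1.61  0.    1.35 -0.21]
[490.19, -477.31, 0.76, -8.67]
```

```bash
python3 -m pendant '[[490,-477,0,-8.67],[490,-477,0,-8.67],[490,-477,0,-8.67],[490,-477,0,-8.67],[490,-477,0,-8.67],[490,-477,0,-8.67],[490,-477,0,-8.67],[490,-477,0,-8.67],[490,-477,0,-8.67],[490,-477,0,-8.67],[490,-477,0,-8.67],[490,-477,0,-8.67]]' 50 30; python3 -c "
from h import *
go((.496,.062,.249,-2.3))"
```

```text
clock: 1.4
tcp_pos: [0.4578, -0.0108, 0.4049]
eef_rot: [0.721, 0.693, 0.0, 0.0]
ft_force: [1.2, -1.0, -0.2]
width: 0.0501
grasp_force: 0.0
grasp pt [ 0.4578 -0.0108  0.2499] yaw -2.25 tilt z [ 0.001 -0.    -1.   ] f [ 1.2 -1.  -0.2] w 0.0501 gf 0.0 t 1.4 j [-0.28 -0.09  1.89 -0.    1.34 -0.24]
[74.22, 35.31, 0.94, 0.01]
```

```bash
python3 -m pendant '[[50,24,0,0],[66,31,0,0],[66,31,0,0],[66,31,0,0]]'; python3 -c "
from h import *
go((.496,.062,.162,-2.3))
im=viewer.snapshot('scene'); cv2.imwrite('pics/a.png',cv2.resize(im[120:270,200:350],None,fx=4,fy=4,interpolation=cv2.INTER_CUBIC))"
```

```text
clock: 1.8
tcp_pos: [0.4908, 0.0521, 0.4043]
eef_rot: [0.72, 0.694, -0.0, -0.0]
ft_force: [-0.9, -0.2, -0.4]
width: 0.0501
grasp_force: 0.0
grasp pt [0.4908 0.0521 0.2493] yaw -2.17 tilt z [-0.001 -0.    -1.   ] f [-0.9 -0.2 -0.4] w 0.0501 gf 0.0 t 1.8 j [-0.14 -0.    1.81 -0.    1.34 -0.1 ]
[10.15, 4.96, 87.29, 0.02]
```

View pics/a.png

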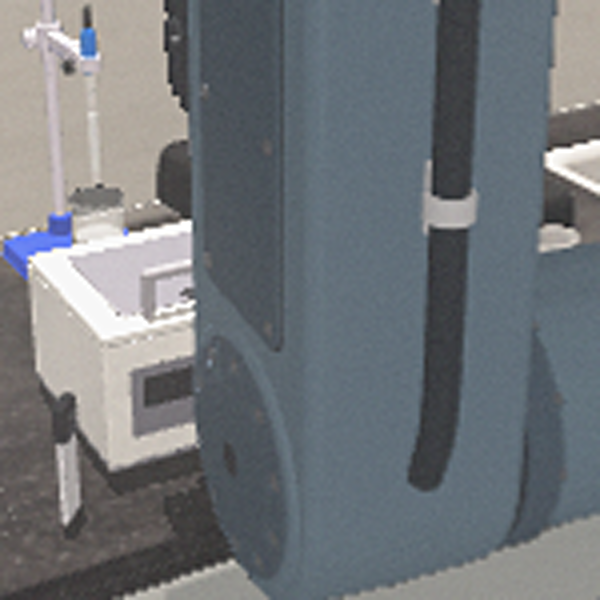

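The scene view is blocked by the arm; only the left end of the handle is visible, at (150,280). I'll descend on the fit and check the forces.

```bash
python3 -m pendant '[[10,5,20,0],[10,5,45,0],[10,5,65,0],[10,5,80,0],[10,5,87,0],[10,5,87,0],[10,5,87,0]]'; python3 -m pendant '[[0,0,0,0],[0,0,0,0],[0,0,0,0],[0,0,0,0],[0,0,0,0],[0,0,0,0],[0,0,0,0],[0,0,0,0]]' 0 40;  python3 -c "
from h import *
go((.496,.062,.162,-2.3))"
```

```text
clock: 2.55
tcp_pos: [0.4965, 0.0609, 0.3185]
eef_rot: [0.721, 0.693, 0.0, 0.0]
ft_force: [-0.5, -0.4, 0.0]
width: 0.0501
grasp_force: 0.0
clock: 3.35
tcp_pos: [0.4964, 0.0616, 0.3184]
eef_rot: [0.721, 0.693, 0.0, 0.0]
ft_force: [-2.7, -0.3, 5.4]
width: 0.0084
grasp_force: 39.1
grasp pt [0.4964 0.0616 0.1634] yaw -2.24 tilt z [ 0. -0. -1.] f [-2.7 -0.3  5.4] w 0.0084 gf 39.1 t 3.35 j [-0.11  0.11  1.87 -0.    1.16 -0.07]
[0.36, -0.38, 1.37, 0.01]
```

```bash
python3 -c "
import numpy as np
for a in [2,4,6,8,10]+list(range(15,102,5))+[97,99]:
    t=np.radians(a);print(a,round(150-150*np.cos(t)+43*np.sin(t),1),-round(150*np.sin(t)+43*np.cos(t)-43,1),end='; ')"
python3 -m pendant '[[0,1.6,-5.2,0],[0,3.4,-10.4,0],[0,5.3,-15.4,0],[0,7.4,-20.5,0],[0,9.7,-25.4,0],[0,9.7,-25.4,0]]'; python3 -c "
from h import *
go()"
```

```text
2 1.6 -5.2; 4 3.4 -10.4; 6 5.3 -15.4; 8 7.4 -20.5; 10 9.7 -25.4; 15 16.2 -37.4; 20 23.8 -48.7; 25 32.2 -59.4; 30 41.6 -69.2; 35 51.8 -78.3; 40 62.7 -86.4; 45 74.3 -93.5; 50 86.5 -99.5; 55 99.2 -104.5; 60 112.2 -108.4; 65 125.6 -111.1; 70 139.1 -112.7; 75 152.7 -113.0; 80 166.3 -112.2; 85 179.8 -110.2; 90 193.0 -107.0; 95 205.9 -102.7; 100 218.4 -97.3; 97 211.0 -100.6; 99 215.9 -98.4; clock: 3.95
tcp_pos: [0.506, 0.0612, 0.3438]
eef_rot: [0.721, 0.693, -0.0, -0.0]
ft_force: [-4.8, -1.2, 0.8]
width: 0.0082
grasp_force: 39.1
grasp pt [0.506  0.0612 0.1888] yaw -2.25 tilt z [-0.001 -0.    -1.   ] f [-4.8 -1.2  0.8] w 0.0082 gf 39.1 t 3.95 j [-0.11  0.1   1.83 -0.    1.21 -0.07]
```

```bash
python3 -m pendant '[[0,6.5,-12,0],[0,14.1,-23.3,0],[0,22.5,-34,0],[0,31.9,-43.8,0],[0,31.9,-43.8,0]]'; python3 -c "
from h import *
go()
im=viewer.snapshot('top'); cv2.imwrite('pics/b.png',cv2.resize(im[120:260,170:350],None,fx=4,fy=4,interpolation=cv2.INTER_CUBIC))"
```

```text
clock: 4.45
tcp_pos: [0.5387, 0.06, 0.3905]
eef_rot: [0.721, 0.693, 0.0, 0.0]
ft_force: [-12.0, -0.8, 8.2]
width: 0.0084
grasp_force: 39.7
grasp pt [0.5387 0.06   0.2355] yaw -2.25 tilt z [ 0. -0. -1.] f [-12.   -0.8   8.2] w 0.0084 gf 39.7 t 4.45 j [-0.11  0.12  1.71 -0.    1.32 -0.07]
```

View pics/b.png

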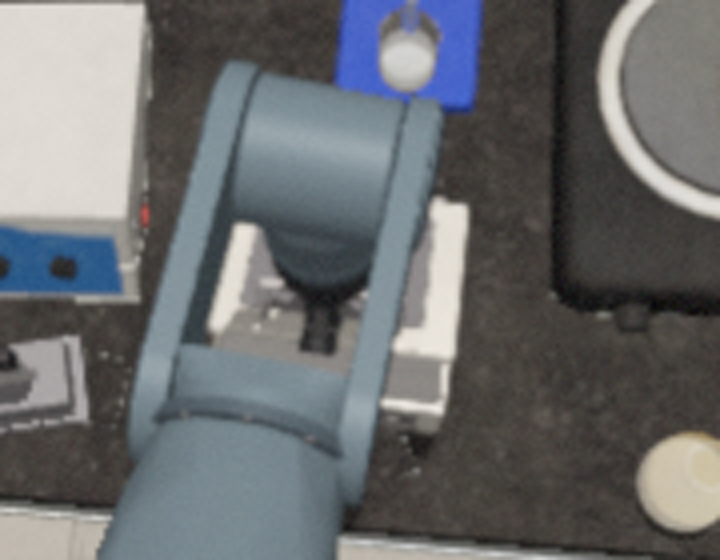

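The cover is up: the dark deck strip shows under the gripper at about (330,340), and the gripper still holds the bar. I'll let it settle and re-read the force.

```bash
python3 -m pendant '[[0,0,0,0],[0,0,0,0],[0,0,0,0]]'; python3 -m pendant '[[0,-1.5,-1.5,0],[0,-1.5,-1.5,0],[0,-1.5,-1.5,0]]'
```

```text
clock: 4.8
tcp_pos: [0.5376, 0.0601, 0.389]
eef_rot: [0.721, 0.693, -0.001, -0.001]
ft_force: [-12.1, -1.3, 8.7]
width: 0.0083
grasp_force: 39.7
clock: 5.1
tcp_pos: [0.5368, 0.06, 0.3889]
eef_rot: [0.721, 0.693, 0.0, 0.0]
ft_force: [-1.3, -0.0, -3.2]
width: 0.0081
grasp_force: 39.6
```

```bash
python3 -m pendant '[[0,10.2,-9.1,0],[0,21.1,-17.2,0],[0,32.7,-24.3,0],[0,44.9,-30.3,0],[0,44.9,-30.3,0],[0,44.9,-30.3,0]]'
```

```text
clock: 5.7
tcp_pos: [0.5818, 0.0583, 0.421]
eef_rot: [0.721, 0.693, 0.001, 0.001]
ft_force: [-5.8, 0.1, 8.8]
width: 0.0084
grasp_force: 41.6
```

```bash
python3 -m pendant '[[0,12.2,-6.2,0],[0,25.2,-10.1,0],[0,38.6,-12.8,0],[0,52.1,-14.4,0],[0,52.1,-14.4,0],[0,52.1,-14.4,0]]'
```

```text
clock: 6.3
tcp_pos: [0.6334, 0.0563, 0.4339]
eef_rot: [0.721, 0.693, 0.001, 0.001]
ft_force: [-1.2, 0.4, 4.0]
width: 0.0081
grasp_force: 41.6
```

```bash
python3 -m pendant '[[0,13.6,-1,0],[0,27.2,-0.3,0],[0,40.7,1.7,0],[0,53.9,4.9,0],[0,53.9,4.9,0]]'; python3 -m pendant '[[0,6.5,2,0],[0,12.9,4.2,0],[0,18,6.3,0],[0,18,6.3,0],[0,18,6.3,0]]'; python3 -c "
from h import *
go()"
```

```text
clock: 6.8
tcp_pos: [0.6877, 0.0541, 0.4283]
eef_rot: [0.721, 0.693, 0.001, 0.0]
ft_force: [0.3, 1.3, 3.7]
width: 0.0082
grasp_force: 41.9
clock: 7.3
tcp_pos: [0.7053, 0.0534, 0.4221]
eef_rot: [0.721, 0.693, 0.0, 0.0]
ft_force: [-0.1, 1.7, 2.4]
width: 0.008
grasp_force: 42.3
grasp pt [0.7053 0.0534 0.2671] yaw -2.25 tilt z [ 0.  0. -1.] f [-0.1  1.7  2.4] w 0.008 gf 42.3 t 7.3 j [-0.09  0.46  1.21  0.    1.47 -0.05]
```

```bash
python3 -m pendant '[[0,0,0,0],[0,0,0,0],[0,3,1,0],[0,6,1,0],[0,9,1,0],[0,9,1,0],[0,9,1,0]]' 22; python3 -m pendant '[[0,0,-15,0],[0,0,-35,0],[0,0,-60,0],[0,0,-80,0],[0,0,-80,0],[0,0,-80,0]]';  python3 -c "
from h import *
go()"
```

```text
clock: 8.0
tcp_pos: [0.7142, 0.053, 0.4207]
eef_rot: [0.721, 0.693, -0.0, -0.0]
ft_force: [-0.3, 0.2, 0.1]
width: 0.022
grasp_force: 0.0
clock: 8.6
tcp_pos: [0.714, 0.053, 0.5017]
eef_rot: [0.721, 0.693, 0.0, 0.001]
ft_force: [-0.2, 0.5, -0.2]
width: 0.0219
grasp_force: 0.0
grasp pt [0.714  0.053  0.3467] yaw -2.26 tilt z [ 0.002 -0.    -1.   ] f [-0.2  0.5 -0.2] w 0.0219 gf 0.0 t 8.6 j [-0.09  0.44  1.08  0.    1.61 -0.05]
```

```bash
python3 -c "
from h import *
go((.484,.329,.3467,12.6))"
```

```text
grasp pt [0.714  0.053  0.3467] yaw -2.26 tilt z [ 0.002 -0.    -1.   ] f [-0.2  0.5 -0.2] w 0.0219 gf 0.0 t 8.6 j [-0.09  0.44  1.08  0.    1.61 -0.05]
[266.7, -240.74, -0.37, -1.86]
```

```bash
python3 -m pendant '[[267,-241,0,-1.86],[267,-241,0,-1.86],[267,-241,0,-1.86],[267,-241,0,-1.86],[267,-241,0,-1.86],[267,-241,0,-1.86],[267,-241,0,-1.86],[267,-241,0,-1.86],[267,-241,0,-1.86],[267,-241,0,-1.86],[267,-241,0,-1.86]]' 50;  python3 -c "
from h import *
go((.484,.329,.25,12.6))
a=viewer.snapshot('top');b=viewer.snapshot('scene')
cv2.imwrite('pics/c.png',np.vstack([cv2.resize(a[155:235,150:310],None,fx=5,fy=5,interpolation=cv2.INTER_CUBIC)[:300],cv2.resize(b[165:275,135:295],None,fx=5,fy=5,interpolation=cv2.INTER_CUBIC)[:300]]))
cv2.imwrite('pics/c_top.png',a);cv2.imwrite('pics/c_sc.png',b)"
```

```text
clock: 9.7
tcp_pos: [0.4849, 0.3281, 0.5002]
eef_rot: [0.626, 0.78, -0.001, -0.0]
ft_force: [0.9, -0.6, -0.7]
width: 0.0499
grasp_force: 0.0
grasp pt [0.4849 0.3281 0.3452] yaw 12.51 tilt z [-0.001 -0.001 -1.   ] f [ 0.9 -0.6 -0.7] w 0.0499 gf 0.0 t 9.7 j [ 0.39  0.14  1.46 -0.    1.54  0.17]
[1.17, -0.64, 95.22, -0.01]
```

View pics/c.png

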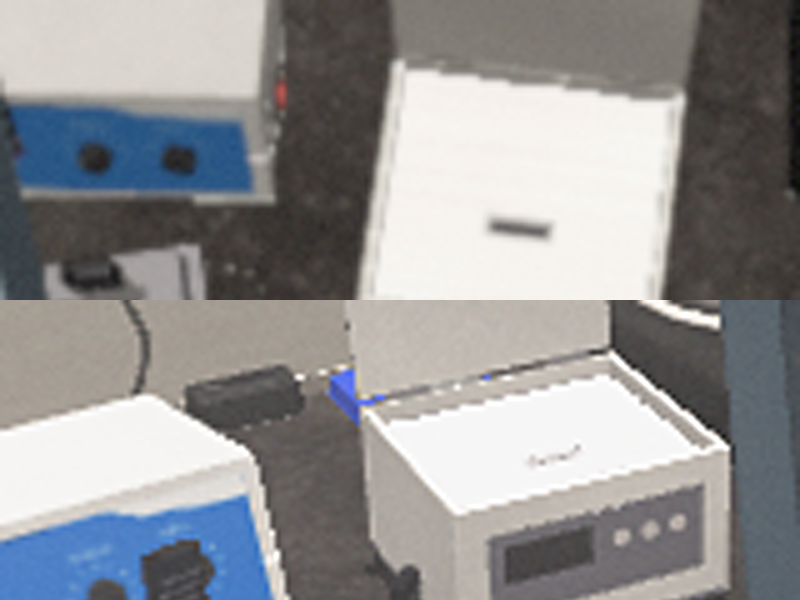

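The cover now stands open. The slot is at about (520,228) in the top crop and (553,455) in the scene half. Next I'll compute the slot centroid and refine the blade position from the grip pixels.

Run:
```python
from h import *
np.set_printoptions(precision=4,suppress=True)
a=cv2.cvtColor(cv2.imread('pics/c_top.png'),cv2.COLOR_BGR2GRAY).astype(float); b=cv2.cvtColor(cv2.imread('pics/c_sc.png'),cv2.COLOR_BGR2GRAY).astype(float)
def cen(g,u0,u1,v0,v1):
    w=g[v0:v1,u0:u1]; w=np.clip(np.median(w)-w-12,0,None); V,U=np.mgrid[v0:v1,u0:u1]; m=np.array([(w*U).sum(),(w*V).sum()])/w.sum()
    C=np.cov(np.c_[U.ravel(),V.ravel()].T,aweights=w.ravel()); e=np.linalg.eigh(C)[1][:,1]; return m,e,np.sqrt(np.linalg.eigvalsh(C))
m,e,s=cen(a,244,264,194,207); n,e2,s2=cen(b,236,256,190,202)
print(m,e,s,n,e2,s2)
def back(c,px,z): 
    r=least_squares(lambda p:proj(c,[p[0],p[1],z])[0]-px,[.54,.06]); return r.x
for z in(.1,.096,.092): print(z,back("top",m,z),back("scene",n,z))
l=3*e*np.sign(e[0]); A,B=back("top",m-l,.1),back("top",m+l,.1); d=A-B; print("slot dir yaw deg of y axis",np.degrees(np.arctan2(-d[0],d[1])))
# reader refit with rim (z .114) corners in top
p,r=fit([("top",(.085,.095,.114),(390,60)),("top",(.085,-.095,.114),(686,93))],[.56,.06,-.04]); print("rim",p)
# calibration check: where do the cameras see the known gripper? grip top blob in the top view
m,e,s=cen(a,150,185,196,220); print(m,e)
```

```text
[253.4387 200.2561] [-0.9933 -0.1157] [0.9678 3.539 ] [247.5868 197.2397] [-0.9477 -0.3192] [1.8899 5.0482]
0.1 [0.5464 0.0601] [0.5286 0.0605]
0.096 [0.5473 0.0603] [0.5354 0.0571]
0.092 [0.5481 0.0604] [0.5423 0.0536]
slot dir yaw deg of y axis -1.7136901801982924
rim [ 0.5605  0.0593 -0.0273]
[169.8    208.5029] [-0.7437  0.6686]
```

Run:
```python
from h import *
np.set_printoptions(linewidth=200)
a=cv2.cvtColor(cv2.imread('pics/c_top.png'),cv2.COLOR_BGR2GRAY); print(a[203:222,158:180])
q=[.484,.329,.22]
for z,hx,hy in((.139,.007,.017),(.099,.007,.017),(.099,.003,.018),(.045,.003,.018)): print(z,proj("top",W(q,[(hx*i,hy*j,z) for i,j in((1,1),(1,-1),(-1,-1),(-1,1))])).round(1).tolist())
```

```text
[[ 72  70  68  71  73  71  73  66  67  67  72  69  60  65  70  68  60  58  61  60  61  61]
 [ 68  65  72  68  74  68  67  69  67  66  68  66  65  67  69  67  60  63  67  70  71  75]
 [ 68  65  71  70  71  63  65  65  62  62  67  61  60  68  76  78  84  90 101 110 126 144]
 [ 66  71  68  72  69  65  63  64  56  52  59  59  56  64 111 137 144 146 149 152 155 159]
 [ 71  82  87  91  67  51  55  61  59  61  64  64  63  68  84 123 154 161 160 165 163 162]
 [ 81 129 141 127  79  53  62  67  69  67  73  73  75  74  47  72 126 160 162 163 165 163]
 [ 84 142 157 137  83  47  49  67  73  77  79  81  76  79  36  46 105 157 163 164 162 164]
 [ 85 146 159 137  86  34  36  59  60  56  54  55  49  51  30  38  92 132 158 162 163 163]
 [ 85 146 159 149 107  56  36  42  37  37  35  36  35  43  42  35  72 109 135 158 156 162]
 [ 82 141 159 158 148 111  72  66  50  42  49  64  51  57  58  70  81 104 114 130 135 154]
 [ 76 120 152 160 158 149 125  95  85  77  80  96  96  95  98  98 102 108 108 110 121 145]
 [ 70 107 149 157 157 155 150 140 121 102 100 107 109 106 106 107 106 107 109 107 120 144]
 [ 70  9
[... 213 characters left out ...]
78  83  82  80  78  80  80  80  79  82 106 158 162]
 [ 62  64  70  79  81  82  80  81  82  80  81  78  79  81  81  79  80  81  91 146 159 163]
 [ 68  63  71  83  81  82  82  81  80  81  81  82  81  81  81  82  77  90 102 157 162 164]
 [ 61  66  73 126 104  83  78  82  82  82  81  83  91  95  92  93  99 142 150 160 161 161]
 [ 64  69  68  91  87  79  82  82  82  81  80  99 139 146 144 144 144 156 154 147 134 132]]
0.139 [[160.8, 208.0], [171.5, 206.6], [171.9, 210.9], [161.2, 212.3]]
0.099 [[163.7, 210.4], [174.0, 209.1], [174.4, 213.3], [164.0, 214.6]]
0.099 [[163.5, 211.7], [174.4, 210.2], [174.6, 212.1], [163.6, 213.5]]
0.045 [[167.1, 214.7], [177.7, 213.4], [177.8, 215.1], [167.2, 216.5]]
```

```bash
python3 -m pendant '[[1,1.5,30,0],[1,1.5,70,0],[1,1.5,110,0],[1,1.5,150,0],[1,1.5,180,0],[1,1.5,200,0],[1,1.5,215,0],[1,1.5,224,0],[1,1.5,224,0],[1,1.5,224,0]]' 50;  python3 -c "
from h import *
go((.4865,.328,.121,12.6))"
```

```text
clock: 10.8
tcp_pos: [0.4857, 0.3306, 0.2778]
eef_rot: [0.625, 0.78, 0.001, 0.0]
ft_force: [-0.5, 0.9, 0.8]
width: 0.0499
grasp_force: 0.0
grasp pt [0.4857 0.3306 0.1228] yaw 12.6 tilt z [ 0.001  0.001 -1.   ] f [-0.5  0.9  0.8] w 0.0499 gf 0.0 t 10.8 j [0.4  0.35 1.67 0.   1.12 0.18]
[-2.74, 0.21, 1.83, 0.0]
```

```bash
python3 -m pendant '[[-2,0,2,0],[-2,0,2,0],[-2,0,2,0],[-2,0,2,0]]' 18; python3 -m pendant '[[0,0,0,0],[0,0,0,0],[0,0,0,0],[0,0,0,0],[0,0,0,0]]' 0 20; python3 -c "
from h import *
go()"
```

```text
clock: 11.2
tcp_pos: [0.4856, 0.3287, 0.2753]
eef_rot: [0.625, 0.781, 0.0, 0.0]
ft_force: [0.5, 0.2, 0.6]
width: 0.0181
grasp_force: 0.0
clock: 11.7
tcp_pos: [0.4856, 0.3287, 0.2753]
eef_rot: [0.625, 0.781, 0.0, 0.0]
ft_force: [-1.0, -0.1, 5.2]
width: 0.0137
grasp_force: 23.2
grasp pt [0.4856 0.3287 0.1203] yaw 12.62 tilt z [ 0.  0. -1.] f [-1.  -0.1  5.2] w 0.0137 gf 23.2 t 11.7 j [0.39 0.35 1.68 0.   1.11 0.17]
```

```bash
python3 -m pendant '[[0,0,0,0],[0,0,0,0],[0,0,-5,0],[0,0,-15,0],[0,0,-30,0],[0,0,-50,0],[0,0,-80,0],[0,0,-120,0],[0,0,-150,0],[0,0,-150,0]]' 0 60; python3 -c "
from h import *
go((.544,.060,.27,-2.2))"
```

```text
clock: 12.7
tcp_pos: [0.4866, 0.3291, 0.4321]
eef_rot: [0.625, 0.781, 0.005, 0.003]
ft_force: [1.2, -0.7, -0.4]
width: 0.0133
grasp_force: 58.5
grasp pt [0.4866 0.3291 0.2771] yaw 12.63 tilt z [ 0.01   0.004 -1.   ] f [ 1.2 -0.7 -0.4] w 0.0133 gf 58.5 t 12.7 j [ 0.39  0.18  1.55 -0.    1.4   0.17]
[-275.18, -2.88, 6.54, 1.85]
```

```bash
python3 -m pendant '[[-20,0,0,0.2],[-50,0,0,0.5],[-85,0,0,0.8],[-120,-1,0,1.1],[-155,-1,0,1.4],[-190,-2,0,1.7],[-220,-2,0,1.85],[-245,-2,0,1.85],[-262,-3,0,1.85],[-274,-3,0,1.85],[-274,-3,0,1.85],[-274,-3,0,1.85]]'; python3 -m pendant '[[0,0,0,0],[0,0,0,0]]'; python3 -c "
from h import *
go((.544,.060,.24,-2.2))
a=viewer.snapshot('top');b=viewer.snapshot('scene')
cv2.imwrite('pics/d_top.png',a);cv2.imwrite('pics/d_sc.png',b)
cv2.imwrite('pics/d.png',np.vstack([cv2.resize(a[155:231,180:310],None,fx=4,fy=4,interpolation=cv2.INTER_CUBIC)[:300],cv2.resize(b[130:205,180:310],None,fx=4,fy=4,interpolation=cv2.INTER_CUBIC)]))"
```

```text
clock: 13.9
tcp_pos: [0.5423, 0.0609, 0.4248]
eef_rot: [0.721, 0.693, 0.0, -0.0]
ft_force: [-0.2, 0.5, -0.5]
width: 0.0135
grasp_force: 58.4
clock: 14.1
tcp_pos: [0.5423, 0.0615, 0.4249]
eef_rot: [0.72, 0.694, 0.0, -0.0]
ft_force: [-0.3, 0.1, -0.4]
width: 0.0135
grasp_force: 58.4
grasp pt [0.5423 0.0615 0.2699] yaw -2.11 tilt z [-0.  0. -1.] f [-0.3  0.1 -0.4] w 0.0135 gf 58.4 t 14.1 j [-0.1   0.1   1.66  0.    1.39 -0.07]
[-1.42, 1.74, 29.89, 0.01]
```

View pics/d.png

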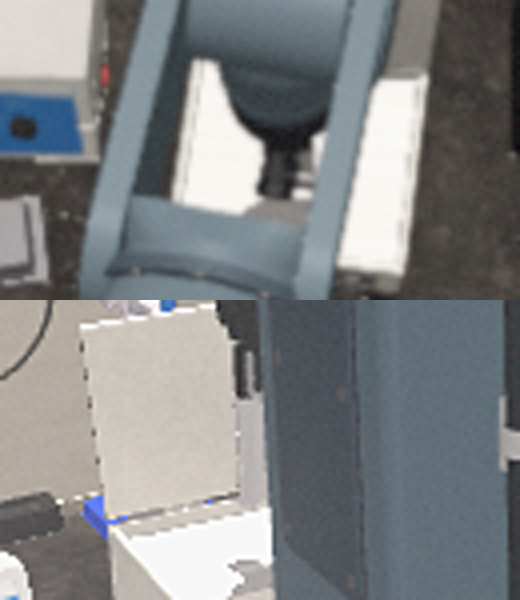

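Run:
```python
from h import *
np.set_printoptions(linewidth=200)
g=lambda f:cv2.cvtColor(cv2.imread(f),cv2.COLOR_BGR2GRAY)
d=g('pics/d_sc.png');c=g('pics/c_sc.png')
print(d[140:186:3,234:249]);print(c[191:201,236:256])
E=lambda x,y,z,ya,L:proj("scene",W([x,y,ya],L)).round(2).tolist()
y=np.radians(-2.1)
print("blade edges L/R grip-level,bottom",E(.5423,.0615,0,y,[(-.003,.018,.23),(-.003,.018,.158),(.003,.018,.23),(.003,.018,.158),(-.003,-.018,.158)]))
print("slot",E(.544,.060,0,y,[(-.004,.019,.1),(.004,.019,.1),(.004,-.019,.1),(-.004,-.019,.1),(.007,.022,.1),(.007,-.022,.1)]))
```

```text
[[199 200 205 206 189 124  84  73  67  69  71 104  98  96  81]
 [197 200 200 203 122  55  63 111 159  79  69 108 104 103  87]
 [195 199 199 201 118  57  68 116 157 104  65  91 103 101  85]
 [193 194 194 195 155  57  64 103 158 130  67  81 103 102  83]
 [196 196 199 194 158  58  64 100 152 128  64 104  98 101  93]
 [195 199 195 195 188 181 190 190 186 186 181 154  98 104  98]
 [192 192 196 192 194 169 183 185 179 182 188 176  97 104 100]
 [196 197 196 198 193 168 179 182 178 185 185 184 116 102 100]
 [198 197 197 197 193 163 179 181 179 180 187 180 114 102 106]
 [197 201 196 200 198 160 181 180 178 183 187 183 135 102  99]
 [200 198 200 201 200 181 182 181 177 182 185 187 156 100 103]
 [200 202 200 200 198 181 192 179 180 183 183 188 179  94 106]
 [202 201 203 201 202 148 183 180 180 181 188 188 179 103 103]
 [ 99  82 105 130 139 168 184 179 179 182 186 187 182 120 102]
 [207 206 206 207 208 203 202 203 193 182 211 253 255 215  99]
 [251 250 249 248 248 248 248 247 247 247 247 248 251 213  98]]
[[246 246 246 246 246 246 246 246 246 246 246 246 246 246 246 246 246 246 246 246]
 [246 24
[... 278 characters left out ...]
 241 238 239 235 210 227 239 246 246 246 246]
 [246 246 246 244 244 206 239 238 223 210 205 165 203 230 242 247 246 246 246 246]
 [246 246 246 243 225 211 210 167 227 230 244 250 249 248 247 246 246 246 246 246]
 [246 246 246 247 241 229 246 250 248 248 247 247 246 246 246 246 246 246 246 246]
 [246 246 246 246 247 247 247 247 246 246 246 246 246 246 246 246 246 246 246 236]
 [246 246 246 246 246 246 246 246 246 246 246 246 246 247 247 242 249 251 252 253]]
blade edges L/R grip-level,bottom [[239.25, 159.52], [240.06, 180.85], [238.44, 158.88], [239.27, 180.14], [250.37, 178.55]]
slot [[240.71, 197.09], [239.68, 196.08], [250.26, 193.53], [251.34, 194.52], [238.45, 195.91], [250.69, 192.97]]
```

In the scene half, the blade hangs upright with its left edge at raw column ~238.6 (predicted 238.4–239.3). The slot spans columns 240–250.5 (predicted 239.7–251.3). They line up, so I'll lower in stages and watch the force.

```bash
python3 -m pendant '[[-1.5,1.7,10,0],[-1.5,1.7,25,0],[-1.5,1.7,40,0],[-1.5,1.7,49,0],[-1.5,1.7,49,0],[-1.5,1.7,49,0]]'; python3 -c "
from h import *
go((.544,.060,.2123,-2.2))"; python3 -m pendant '[[0,0,3,0],[0,0,6,0],[0,0,8,0],[0,0,8,0],[0,0,8,0]]'; python3 -c "
from h import *
go((.544,.060,.1673,-2.2))"
```

```text
clock: 14.8
tcp_pos: [0.5442, 0.059, 0.3756]
eef_rot: [0.72, 0.693, -0.0, -0.0]
ft_force: [-0.2, 0.0, -0.8]
width: 0.0133
grasp_force: 58.4
grasp pt [0.5442 0.059  0.2206] yaw -2.18 tilt z [-0.001  0.    -1.   ] f [-0.2  0.  -0.8] w 0.0133 gf 58.4 t 14.8 j [-0.11  0.15  1.71  0.    1.29 -0.07]
[1.0, -0.2, 8.25, 0.0]
clock: 15.3
tcp_pos: [0.5441, 0.059, 0.3679]
eef_rot: [0.72, 0.694, 0.0, 0.0]
ft_force: [-0.3, 0.2, -0.9]
width: 0.0131
grasp_force: 58.4
grasp pt [0.5441 0.059  0.2129] yaw -2.18 tilt z [ 0.  0. -1.] f [-0.3  0.2 -0.9] w 0.0131 gf 58.4 t 15.3 j [-0.11  0.16  1.71  0.    1.27 -0.07]
[0.95, -0.18, 45.65, 0.0]
```

```bash
for i in 1; do python3 -m pendant '[[1,0,1,0],[1,0,2,0],[1,0,3,0],[1,0,3,0],[1,0,3,0]]'; done; python3 -m pendant '[[0,0,1,0],[0,0,2,0],[0,0,3,0],[0,0,3,0],[0,0,3,0]]'
```

```text
clock: 15.8
tcp_pos: [0.5442, 0.06, 0.3649]
eef_rot: [0.72, 0.694, -0.0, -0.0]
ft_force: [-0.3, -0.4, -0.8]
width: 0.0134
grasp_force: 58.4
clock: 16.3
tcp_pos: [0.5442, 0.06, 0.3618]
eef_rot: [0.72, 0.694, -0.0, -0.0]
ft_force: [0.1, -0.7, -0.1]
width: 0.0136
grasp_force: 58.4
```

```bash
python3 -m pendant '[[0,0,1.5,0],[0,0,3,0],[0,0,4.5,0],[0,0,6,0],[0,0,6,0],[0,0,6,0]]'; python3 -m pendant '[[0,0,2,0],[0,0,4,0],[0,0,6,0],[0,0,8,0],[0,0,8,0]]'
```

```text
clock: 16.9
tcp_pos: [0.5442, 0.06, 0.3558]
eef_rot: [0.72, 0.694, -0.0, -0.0]
ft_force: [0.6, -0.0, -0.3]
width: 0.0137
grasp_force: 58.4
clock: 17.4
tcp_pos: [0.544, 0.06, 0.3474]
eef_rot: [0.72, 0.694, -0.0, -0.0]
ft_force: [0.4, -1.4, -0.7]
width: 0.0133
grasp_force: 58.4
```

```bash
python3 -m pendant '[[0,0,3,0],[0,0,6,0],[0,0,9,0],[0,0,12,0],[0,0,12,0],[0,0,12,0]]'; python3 -m pendant '[[0,0,3,0],[0,0,6,0],[0,0,9,0],[0,0,12,0],[0,0,13,0],[0,0,13,0],[0,0,13,0]]'; for i in 1 2 3; do python3 -m pendant '[[0,0,0,0],[0,0,0,0]]' | grep -E 'tcp|ft'; done; python3 -c "
from h import *
print(env.sense()['moment'])
go((.544,.060,.1673,-2.2))
b=viewer.snapshot('scene');a=viewer.snapshot('top')
cv2.imwrite('pics/e.png',np.vstack([cv2.resize(a[155:231,180:310],None,fx=4,fy=4,interpolation=cv2.INTER_CUBIC)[:300],cv2.resize(b[130:205,180:310],None,fx=4,fy=4,interpolation=cv2.INTER_CUBIC)]))"
```

```text
clock: 18.0
tcp_pos: [0.5442, 0.06, 0.3358]
eef_rot: [0.72, 0.694, -0.0, -0.0]
ft_force: [0.6, -0.2, -0.5]
width: 0.0131
grasp_force: 58.5
clock: 18.7
tcp_pos: [0.5442, 0.06, 0.3229]
eef_rot: [0.72, 0.694, 0.0, -0.0]
ft_force: [0.2, -0.2, -0.3]
width: 0.0134
grasp_force: 58.5
tcp_pos: [0.5442, 0.06, 0.323]
ft_force: [-0.1, 0.6, -1.0]
tcp_pos: [0.5442, 0.0601, 0.323]
ft_force: [-0.2, -0.1, -1.6]
tcp_pos: [0.5442, 0.0601, 0.3229]
ft_force: [-0.2, -0.0, -1.6]
[-0.01261999  0.02825224 -0.00969557]
grasp pt [0.5442 0.0601 0.1679] yaw -2.18 tilt z [-0.  0. -1.] f [-0.2 -0.  -1.6] w 0.0135 gf 58.5 t 19.3 j [-0.11  0.21  1.75  0.    1.18 -0.07]
[-0.06, -0.16, 0.59, 0.0]
```

View pics/e.png

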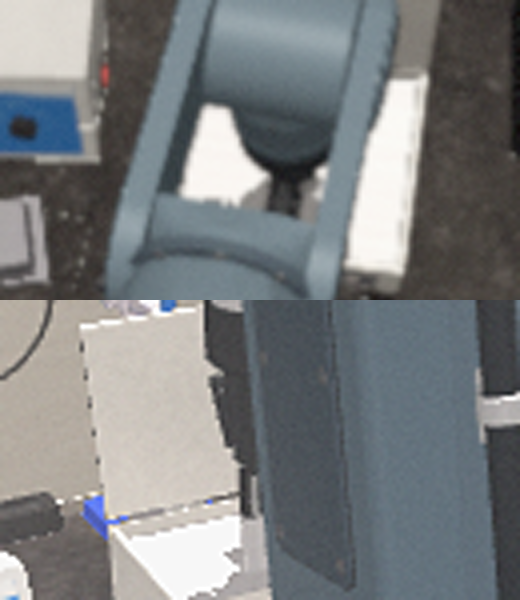

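The scene half shows the cover standing open and the blade upright in the slot at about (250,550). The only force is about the blade's own weight, so nothing is pressing on the slot. Handing in.

```bash
python3 -c "
from workcell import env
print(env.job_done())"
```

```text
the job is handed in; nothing more can be done
None
```

The job is handed in at about 19 s: the cover rests open on its stop, and the blade is held still and upright in the slot, its lower edge about 45 mm below the deck, with no side force on the slot.

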